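Press seals on two faces of a tea caddy

ROBOT

A 6-joint arm with a two-finger parallel gripper is mounted at the origin on the work surface. World frame = base frame: x ahead of the robot, y to its left, z up, the work surface at z = 0. Lengths are in m, angles in rad, forces in N, time in s.
With the tool pointing down it reaches from about 0.25 to 0.725 m from the base axis. Payload 4 kg.
Tool frame: the origin (TCP) lies on the centre line of the jaws, within the pads' length; the fingertips stand 17 mm ahead of it and the grasp point (between the pads) lies 2 mm behind it; z points along the fingers, y is the line along which they close (so a half turn about z gives the same grasp; the last joint's range is limited). The gripper opens to 85 mm and grips with 20 to 120 N. Pads are 22 mm wide; open, the fingers measure 114 mm over their backs; the gripper's body (76 mm by 85 mm) begins 54 mm behind the grasp point. The pads swing forward as they close: fully open they stand 13 mm farther back than shut.
Start: joints at [1.139, 0.241, 0.005, 1.335, 0, 1.571], TCP at [0.209, 0.454, 0.248] pointing down, gripper open.
Joint ranges: [-2.72, 2.72], [-1.05, 1.87], [-1.09, 1.28], [-1.99, 2.15], [-1.42, 1.44], [-3.14, 3.14]. Speed limits (rad/s): [2.79, 2.79, 3.14, 3.14, 3.14, 3.14].

INTERFACE

Orientations are given as a unit quaternion [x, y, z, w].
In Python, from workcell import bot, camera, get_calibration gives the robot as it stands.
- The arm moves only by the tool apply_moves, never from a script. Its argument "steps" is a list of rows, each a list of 3 entries, a list of its own where there are three numbers: the shift along the tool's x, y, z as a fraction of full scale, then the turn, a rotation vector about the tool's x, y, z as a fraction of full scale, then the opening, from 0 (shut) to 1 (fully open). A call has exactly 8 rows; each row shifts and turns the commanded pose from where the row before left it, along the tool's axes as they then stand; what a row does not reach is not made up. Full scale, the value 1, is 20 cm for a shift and pi rad for a turn. A row lasts 1/12 s, in which the tool goes at most 41.7 mm and 7.16 degrees, less where a joint would pass 70% of its speed; a pose out of reach is approached as far as the arm can. A call with a number of a shift or a turn outside -1 to 1 is refused whole. A call with a gripper value outside its range is refused whole. The fingers move at their own pace and stop on an object; the grip force is fixed at half the most. Time passes only in rows, so rows that do not move let the fingers close, or fill a call up. It gives the time, the measured TCP pose, the force, the opening and the grip force at its end, in the units of the state.
- bot.get_obs(): the state, without advancing time (a new reading comes with each control period).
- camera(name): name is "scene" or "top" or "wrist"; returns (picture, depth): 400x640x3 uint8, red, green, blue; 400x640 float32, m along the optical axis (not along the pixel's ray), 0 where there is no reading.
- get_calibration(name): a dict with "fov_y" (degrees; the focal length in pixels is half the picture's height over the tangent of half this angle, whatever the lens; pixels are square), "cx", "cy" (the principal point, pixels), "rvec" (rotation vector, rad) and "tvec" (3), from world to camera coordinates, as OpenCV has them. Camera axes: x right, y down, z forward; pixel columns grow to the right and rows downward; lengths in m; the calibration is good to about 2 mm. A picture is of the moment at which its call begins: read the wrist's pose just before it. get_calibration takes no time and is no camera call; for the wrist camera it gives the pose at the moment of the call.
- bot.job_done(): hands the job in; it is judged then, once.
The state is a dict: "clock": time; "joint_pos": joint angles; "joint_vel": joint speeds; "tau": joint torques, N m; "eef_pos": TCP position; "tool_rot": TCP orientation; "ft_force": force on the tool from outside, world axes, zero at the start; "ft_torque": the same for the moment, N m; "grip_width": finger opening in m; "grasp_force": force on a finger pad.
Only numpy, scipy, OpenCV 4.12 (cv2) and the standard library are available. Lean on these libraries where they do the work, as an engineer would, in place of code of your own. Each camera call takes 0.05 s, during which the arm holds its last target. There are 200 camera calls.

TASK

Put a seal on two neighbouring faces of the wooden tea caddy: slide a narrow end squarely and centrally against the seal press's sprung plate until it is pushed fully home, then turn the caddy a quarter turn and do the same with a broad side. Afterwards set it gently down, upright, in the middle of the flat packing stand and let go. Keep the caddy upright throughout, touch the press only with the caddy, and leave the other things where they are.

Things in the scene. Friction and masses are not known exactly. Their poses are not given: they have to be found in the camera images.
- caddy: Loose dark-wood tea caddy, about 0.5 kg: closed block 140 mm long (its x), 100 mm wide (its y), 70 mm tall, with a thin brass line round it. Narrow ends face its +x and -x, broad sides +y and -y; either of each pair will do. Origin: centre of the underside, z up. It starts standing on the table.
- knob (a point): Point to grip, on the axis of the caddy's fixed square wooden knob, 95 mm above the caddy's underside, axes as the caddy. The knob is 30 x 30 mm with sides parallel to the caddy's, and stands on the middle of its top, from 70 to 114 mm above the underside; lift and move the caddy by it.
- press: Grey bench seal press fixed to the table, 120 mm wide (y), 230 mm tall with a paper reel on top (to 333 mm). Origin: on the table, under the machine; its x points level into the machine, so the caddy is pushed along the press's +x. The body runs from x = -30 to 140 mm.
- hood_edge (a point): Middle of the lower front edge of the press's hood, which juts out over the plate to x = -98 mm, 38 mm in front of the plate's face, across the full 120 mm width, from 138 to 223 mm above the table. The knob fits below it but a gripper pointing straight down does not: lean the tool back from the press. Axes as the press.
- plate_face (a point): Fixed point at the centre of the plate's front face in its rest position: 43.5 mm above the table, at x = -60 mm, y = 0 of the press; axes as the press.
- plate (a joint): Travel of the sprung steel plate (100 mm wide, 63 mm tall, from 12 to 75 mm above the table) in m: 0 at rest (out), 0.015 fully home. It slides along the press's +x; the spring pushes back with 1.4 N at rest rising to about 6.7 N fully home.
- stand: Flat square packing stand, 240 x 240 mm, 20 mm high, pale yellow top, fixed to the table. Origin: centre of its underside; its top is 20 mm above that.
- bowl: Bystander: glass bowl on a three-footed metal base, 100 mm across, 75 mm tall, loose. Origin: centre of the underside.
- tape_roll: Bystander: empty cardboard reel core standing on end, 90 mm across, 45 mm tall, loose. Origin: centre of the underside.
- red_box: Bystander: gift box 100 x 90 x 50 mm, loose. Origin: centre of the underside.
- jar: Bystander: white ceramic jar 64 mm across, 85 mm tall, loose. Origin: centre of the underside.
- brush: Bystander: hand brush lying on the table, loose. Origin: underside, about its middle.

How it is judged:
On the way, in this order (a step that is already met when the one before it is completed fails the run):
1. a narrow end of the caddy pushes the plate home (at least 11 of 15 mm), square within 0.1 rad, central within 25 mm (value of joint plate above 0.011 m and contact force between caddy and press above 1 N and angle between the x axis of caddy and the x axis of press, either way round below 0.1 rad and angle between caddy's own z axis and vertical below 0.1 rad and y of caddy in the frame of press between -0.025 and 0.025 m), for 0.2 s.
2. then a broad side of the caddy does the same (value of joint plate above 0.011 m and contact force between caddy and press above 1 N and angle between the y axis of caddy and the x axis of press, either way round below 0.1 rad and angle between caddy's own z axis and vertical below 0.1 rad and y of caddy in the frame of press between -0.025 and 0.025 m), for 0.2 s.
At the end, for the whole second after the job is handed in: The caddy stands upright (within 3 degrees), at rest and released on the packing stand, its centre within 35 mm of the stand's centre and its underside within 4 mm of the stand's top; the press plate is back out (within 3 mm) (horizontal distance between caddy and stand below 0.035 m and z of caddy in the frame of stand between 0.016 and 0.024 m and angle between caddy's own z axis and vertical below 0.05 rad and linear speed of caddy below 0.02 m/s and value of joint plate below 0.003 m); the robot touches nothing.
It fails at once if the caddy is tipped over by more than about 20 degrees (angle between caddy's own z axis and vertical above 0.35 rad).
It fails at once if the gripper or arm pushes on the press (contact force between any of the fingers, the arm and press above 4 N).
It fails at once if the caddy is dropped or thrown (contact force between the fingers and caddy below 0.3 N and linear speed of caddy above 0.55 m/s).
It fails at once if one of the other things is moved by more than 30 mm (distance of any of bowl, tape_roll, red_box, jar, brush from where it was at the start of the episode above 0.03 m).
It also fails if it takes over 72 s, if anything falls off the work surface, if the arm or the gripper's body presses on something with over 40 N, if the wrist force passes 120 N, or if a joint passes its speed limit or range.

## Working session

There is one attempt and no reset: what is moved stays moved. The work goes in short steps, Python scripts to look and compute and a tool call to move; the robot and the scene stay as the last step left them, time stands still between calls to the robot, and variables do not carry over. Pictures are saved under pics/ and viewed, at most 10 in all, crops included, and the job is handed in when it is done.

Besides the shell and the picture viewer there is one more tool, called after ">>>" as name([rows], argument=value, ...), one row to a line, values as JSON. apply_moves: Moves the arm, as the interface text tells. Its arguments: {"type":"object","properties":{"steps":{"type":"array"}},"required":["steps"]}

```bash
mkdir -p pics; python3 - <<'E'
from workcell import bot,camera,get_calibration
import cv2,numpy as np
o=bot.get_obs();print({k:np.round(v,3).tolist() for k,v in o.items()})
for n in ("scene","top"):
    p,d=camera(n);cv2.imwrite(f"pics/{n}0.png",p[:,:,::-1]);np.savez(f"pics/{n}0.npz",p=p,d=d);print(n,get_calibration(n))
E
```

```text
{'clock': 0.0, 'joint_pos': [1.139, 0.241, 0.004, 1.335, 0.0, 1.571], 'joint_vel': [-0.0, -0.002, 0.001, 0.0, -0.001, 0.002], 'tau': [0.001, -37.232, 25.241, 0.017, 0.0, -0.0], 'eef_pos': [0.209, 0.454, 0.247], 'tool_rot': [0.214, 0.977, -0.001, -0.0], 'ft_force': [0.157, -0.368, 0.522], 'ft_torque': [-0.023, 0.046, -0.007], 'grasp_force': 0.0, 'grip_width': 0.085}
scene {'fov_y': 57.887093546440866, 'cx': 326.6349971830923, 'cy': 203.8893503180458, 'rvec': array([ 1.13443387,  2.42403558, -0.9359345 ]), 'tvec': array([ 0.36606119, -0.25234686,  1.45915441])}
top {'fov_y': 44.77334784836156, 'cx': 316.7369390247038, 'cy': 191.4071695033295, 'rvec': array([ 2.18717552, -2.13041627,  0.13552043]), 'tvec': array([-0.03380824,  0.58655813,  1.52000078])}
```

View pics/scene0.png

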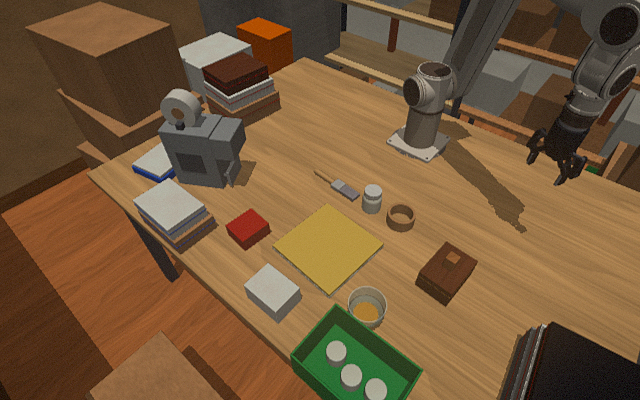

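View pics/top0.png

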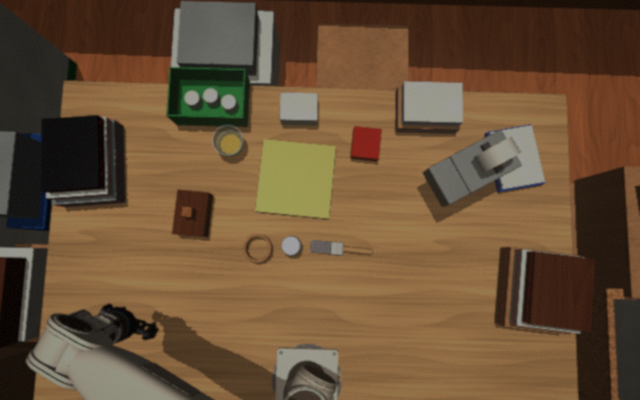

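The scene view shows the caddy at (447,272), the press at (205,145), and the stand at (328,247). The top view shows the caddy at (192,214) with its knob at (187,212), the stand at (296,179), and the press at about (470,170) with its hood facing lower-left. The tape roll is at (259,249), the jar at (291,246), the brush at (340,248), the bowl at (229,142), and the red box at (366,143).

```bash
cat > h.py <<'E'
import numpy as np,cv2
from workcell import bot,camera,get_calibration
def cloud(d,c):
    H,W=d.shape;f=H/2/np.tan(np.radians(c["fov_y"])/2)
    v,u=np.mgrid[:H,:W]
    P=np.stack([(u-c["cx"])/f*d,(v-c["cy"])/f*d,d],-1)
    R,_=cv2.Rodrigues(c["rvec"]);return (P-np.ravel(c["tvec"]))@R
def rect(xy):
    r=cv2.minAreaRect((xy*1000).astype(np.float32));return np.round(r[0],1),np.round(r[1],1),round(r[2],1),np.round(cv2.boxPoints(r)).tolist()
E
python3 - <<'E'
from h import *
z=np.load("pics/top0.npz");W=cloud(z["d"],get_calibration("top"))
print("table z",[np.round(W[v,u],3) for v,u in((300,400),(200,400),(110,330))])
def sub(name,u0,u1,v0,v1,zl,zh):
    w=W[v0:v1,u0:u1];m=((w[...,2]>zl)&(w[...,2]<zh)).astype(np.uint8)
    n,l,s,_=cv2.connectedComponentsWithStats(m);k=1+s[1:,4].argmax();q=w[l==k];print(name,len(q),"zmed",np.median(q[:,2]).round(4),*rect(q[:,:2]),"mean",q.mean(0).round(3))
sub("caddy",165,222,180,245,.055,.085);sub("knob",165,222,180,245,.1,.13)
sub("stand",245,345,130,225,.012,.03)
sub("hood",415,530,125,215,.21,.228);sub("body",415,530,125,215,.2,.245);sub("reel",415,530,125,215,.26,.36)
sub("bowl",205,250,120,165,.03,.09);sub("tape",240,276,230,268,.03,.06);sub("jar",277,305,230,262,.06,.1);sub("red",345,390,120,165,.035,.065);sub("brush",305,380,235,260,.008,.06);sub("white",275,322,90,130,.02,.2);
z=np.load("pics/scene0.npz");W=cloud(z["d"],get_calibration("scene"))
print("scene"); 
sub("caddy",400,500,230,310,.06,.08);sub("knob",400,500,230,310,.1,.13);sub("stand",265,390,195,300,.012,.03);sub("body",150,260,80,200,.205,.24)
sub("all",150,260,80,200,.03,.2)
E
```

```text
table z [array([ 0.249, -0.294, -0.002]), array([ 0.571, -0.292, -0.001]), array([ 0.867, -0.056,  0.   ])]
caddy 1351 zmed 0.0686 [506.6 375.7] [103.1 140.4] 86.3 [[433.0, 329.0], [573.0, 320.0], [580.0, 423.0], [440.0, 432.0]] mean [0.505 0.373 0.069]
knob 107 zmed 0.1119 [506.  375.2] [30.6 28.9] 89.2 [[491.0, 360.0], [520.0, 360.0], [521.0, 390.0], [492.0, 391.0]] mean [0.506 0.374 0.112]
stand 5228 zmed 0.0191 [631.3  52.8] [240.4 240.6] 85.8 [[503.0, -58.0], [743.0, -76.0], [760.0, 164.0], [520.0, 181.0]] mean [0.63  0.053 0.019]
hood 1123 zmed 0.2226 [ 614.7 -405.9] [119.8 106.8] 29.6 [[536.0, -389.0], [589.0, -482.0], [693.0, -423.0], [640.0, -330.0]] mean [ 0.608 -0.392  0.222]
body 2783 zmed 0.227 [ 648.  -464.7] [120.1 242.6] 29.7 [[536.0, -389.0], [656.0, -600.0], [760.0, -540.0], [640.0, -330.0]] mean [ 0.636 -0.443  0.226]
reel 821 zmed 0.3236 [ 669.8 -503. ] [ 53.8 103.8] 29.1 [[621.0, -471.0], [672.0, -561.0], [719.0, -535.0], [668.0, -445.0]] mean [ 0.664 -0.493  0.318]
bowl 553 zmed 0.0574 [749.8 280.1] [120.2 134.9] 5.2 [[684.0, 342.0], [696.0, 207.0], [816.0, 218.
[... 815 characters left out ...]
00.2 142.6] 86.7 [[433.0, 332.0], [575.0, 324.0], [581.0, 424.0], [439.0, 432.0]] mean [0.517 0.38  0.071]
knob 152 zmed 0.114 [507.9 377.7] [29.7 32.2] 85.8 [[491.0, 364.0], [523.0, 362.0], [525.0, 391.0], [493.0, 394.0]] mean [0.511 0.378 0.112]
stand 5279 zmed 0.0206 [632.2  54.6] [242.5 242.2] 85.5 [[502.0, -57.0], [743.0, -76.0], [762.0, 166.0], [521.0, 185.0]] mean [0.641 0.062 0.021]
body 1742 zmed 0.2253 [ 649.9 -461. ] [126.1 240.7] 30.2 [[535.0, -389.0], [656.0, -597.0], [765.0, -533.0], [644.0, -325.0]] mean [ 0.656 -0.432  0.225]
all 3250 zmed 0.1037 [ 687.7 -528.5] [166.8 403.5] 23.5 [[531.0, -377.0], [692.0, -747.0], [845.0, -680.0], [684.0, -310.0]] mean [ 0.698 -0.468  0.107]
```

```bash
cat >> h.py <<'E'
from scipy.spatial.transform import Rotation as Rn
PX=np.array([.4945,-.869,0]);PY=np.array([.869,.4945,0]);PO=np.array([.6365,-.4447,0])
def pose(az,lean,side=1):
    a,l=np.radians([az,lean]);z=np.array([np.sin(l)*np.cos(a),np.sin(l)*np.sin(a),-np.cos(l)])
    y=side*np.array([-np.sin(a),np.cos(a),0]);return Rn.from_matrix(np.stack([np.cross(y,z),y,z],1))
def plan(p,R,n,p0=None,R0=None):
    "constant per-row [shift],[turn] fractions reaching TCP p,R in n rows"
    o=bot.get_obs();p0=o["eef_pos"] if p0 is None else p0;R0=Rn.from_quat(o["tool_rot"]) if R0 is None else R0
    w=(R0.inv()*R).as_rotvec();r=Rn.from_rotvec(w/n).as_matrix();S=sum(np.linalg.matrix_power(r,i) for i in range(n))
    d=np.linalg.solve(S,R0.inv().apply(np.asarray(p)-p0))
    print("rows",n,"shift",(d/.2).round(4).tolist(),"turn",(w/n/np.pi).round(4).tolist(),"| mm/row",(np.linalg.norm(d)*1000).round(1),"deg/row",np.degrees(np.linalg.norm(w)/n).round(2))
def st():
    o=bot.get_obs();z=Rn.from_quat(o["tool_rot"]).as_matrix();print("t",round(float(o["clock"]),2),"p",np.round(o["eef_pos"],4),"az",np.degrees(np.arctan2(z[1,2],z[0,2])).round(1),"lean",np.degrees(np.arccos(-z[2,2])).round(1),"yaz",np.degrees(np.arctan2(z[1,1],z[0,1])).round(1),"yz",z[2,1].round(3),"q",np.round(o["joint_pos"],2),"F",np.round(o["ft_force"],1),"w",round(float(o["grip_width"]),4),"g",round(float(o["grasp_force"]),1))
    return o
E
python3 - <<'E'
from h import *
R=pose(-3.6,50);k=np.array([.507,.3765,.095]);z=R.as_matrix()[:,2];print(z)
plan(k-.1*z,R,16)
plan(k,R,8,k-.1*z,R)
E
```

```text
[ 0.76453283 -0.04810033 -0.64278761]
rows 16 shift [-0.058, -0.0056, 0.056] turn [-0.0032, -0.0172, -0.0069] | mm/row 16.2 deg/row 3.38
rows 8 shift [-0.0, -0.0, 0.0625] turn [0.0, 0.0, 0.0] | mm/row 12.5 deg/row 0.0
```

>>> apply_moves([
  [[-0.058,-0.0056,0.056],[-0.0032,-0.0172,-0.0069],1],
  [[-0.058,-0.0056,0.056],[-0.0032,-0.0172,-0.0069],1],
  [[-0.058,-0.0056,0.056],[-0.0032,-0.0172,-0.0069],1],
  [[-0.058,-0.0056,0.056],[-0.0032,-0.0172,-0.0069],1],
  [[-0.058,-0.0056,0.056],[-0.0032,-0.0172,-0.0069],1],
  [[-0.058,-0.0056,0.056],[-0.0032,-0.0172,-0.0069],1],
  [[-0.058,-0.0056,0.056],[-0.0032,-0.0172,-0.0069],1],
  [[-0.058,-0.0056,0.056],[-0.0032,-0.0172,-0.0069],1],
])

```text
clock: 0.77
eef_pos: [0.3076, 0.41, 0.1775]
tool_rot: [0.124, 0.968, -0.008, 0.219]
ft_force: [-0.8, 0.7, -0.6]
grip_width: 0.0855
grasp_force: 0.0
```

>>> apply_moves([
  [[-0.058,-0.0056,0.056],[-0.0032,-0.0172,-0.0069],1],
  [[-0.058,-0.0056,0.056],[-0.0032,-0.0172,-0.0069],1],
  [[-0.058,-0.0056,0.056],[-0.0032,-0.0172,-0.0069],1],
  [[-0.058,-0.0056,0.056],[-0.0032,-0.0172,-0.0069],1],
  [[-0.058,-0.0056,0.056],[-0.0032,-0.0172,-0.0069],1],
  [[-0.058,-0.0056,0.056],[-0.0032,-0.0172,-0.0069],1],
  [[-0.058,-0.0056,0.056],[-0.0032,-0.0172,-0.0069],1],
  [[-0.058,-0.0056,0.056],[-0.0032,-0.0172,-0.0069],1],
])

```text
clock: 1.43
eef_pos: [0.4312, 0.3814, 0.1599]
tool_rot: [0.027, 0.905, -0.014, 0.424]
ft_force: [-0.9, 0.2, 0.9]
grip_width: 0.0856
grasp_force: 0.0
```

```bash
python3 - <<'E'
from h import *
st()
p,d=camera("wrist");c=get_calibration("wrist");W=cloud(d,c)
cv2.imwrite("pics/w1.png",p[:,:,::-1])
for n,a,b in(("top",.063,.077),("knob",.106,.12)):
    m=((W[...,2]>a)&(W[...,2]<b)&(np.hypot(W[...,0]-.507,W[...,1]-.376)<.1)&(d>0)).astype(np.uint8)
    k,l,s,_=cv2.connectedComponentsWithStats(m);k=1+s[1:,4].argmax();q=W[l==k];print(n,len(q),*rect(q[:,:2]),np.median(q[:,2]))
R=pose(-3.6,50);plan(np.array([.507,.3765,.095]),R,8)
E
```

```text
t 1.43 p [0.4312 0.3814 0.1599] az -3.6 lean 50.2 yaz 86.5 yz -0.003 q [ 1.08  0.27 -0.56  0.28 -0.77  0.95] F [-0.9  0.2  0.9] w 0.0856 g 0.0
top 8652 [508.1 376. ] [ 99.6 139.5] 86.6 [[436.0, 330.0], [575.0, 322.0], [581.0, 422.0], [441.0, 430.0]] 0.06913249320251676
knob 649 [508.6 375.8] [29.4 31. ] 85.6 [[492.0, 362.0], [523.0, 360.0], [525.0, 389.0], [494.0, 392.0]] 0.112675281952453
rows 8 shift [0.0005, 0.0009, 0.0615] turn [-0.0001, 0.0002, 0.0002] | mm/row 12.3 deg/row 0.05
```

View pics/w1.png

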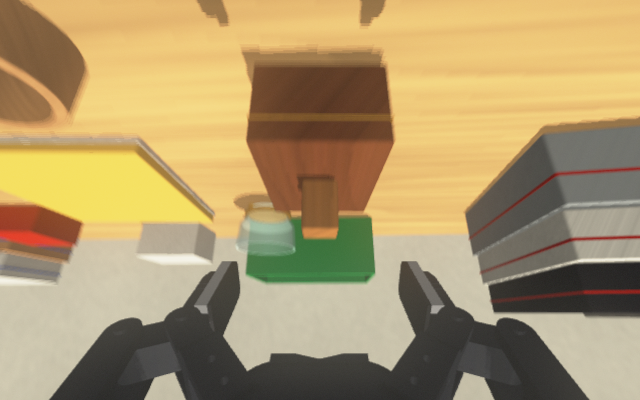

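The wrist view shows the knob centred between the open fingers at about (320,205), and the caddy agrees with the first estimate within 1 mm. Before going in I'll check where the wrist camera sits.

```bash
python3 - <<'E'
from h import *
c=get_calibration("wrist");R,_=cv2.Rodrigues(c["rvec"]);C=-R.T@np.ravel(c["tvec"]);o=bot.get_obs()
print(C,Rn.from_quat(o["tool_rot"]).inv().apply(C-o["eef_pos"]))
plan(np.array([.5085,.376,.096]),pose(-3.6,50),8)
E
```

```text
[0.28248121 0.38950027 0.17401151] [ 0.0838354   0.00034175 -0.12504716]
rows 8 shift [-0.0006, 0.0006, 0.0619] turn [-0.0001, 0.0002, 0.0002] | mm/row 12.4 deg/row 0.05
```

>>> apply_moves([
  [[-0.0006,0.0006,0.062],[0,0,0],1],
  [[-0.0006,0.0006,0.062],[0,0,0],1],
  [[-0.0006,0.0006,0.062],[0,0,0],1],
  [[-0.0006,0.0006,0.062],[0,0,0],1],
  [[-0.0006,0.0006,0.062],[0,0,0],1],
  [[-0.0006,0.0006,0.062],[0,0,0],1],
  [[-0.0006,0.0006,0.062],[0,0,0],1],
  [[-0.0006,0.0006,0.062],[0,0,0],1],
])

```text
clock: 2.15
eef_pos: [0.5075, 0.3782, 0.0966]
tool_rot: [0.028, 0.906, -0.014, 0.422]
ft_force: [0.3, 0.4, 0.8]
grip_width: 0.0856
grasp_force: 0.0
```

>>> apply_moves([
  [[0,0,0],[0,0,0],1],
  [[0,0,0],[0,0,0],0],
  [[0,0,0],[0,0,0],0],
  [[0,0,0],[0,0,0],0],
  [[0,0,0],[0,0,0],0],
  [[0,0,0],[0,0,0],0],
  [[0,0,0],[0,0,0],0],
  [[0,0,0],[0,0,0],0],
])

```text
clock: 2.82
eef_pos: [0.5073, 0.3782, 0.098]
tool_rot: [0.028, 0.905, -0.013, 0.424]
ft_force: [-3.6, -1.0, 5.3]
grip_width: 0.0293
grasp_force: 63.6
```

```bash
python3 - <<'E'
from h import *
o=st();p=o["eef_pos"];R=Rn.from_quat(o["tool_rot"])
plan(p+[0,0,.12],R,8)
q=p+[0,0,.12]
# carry to pre-press: caddy centre at s=-200
K=PO-.20*PX+[0,0,.216];print("target",K)
plan(K,pose(-60.4,50),24,q,R)
E
```

```text
t 2.82 p [0.5073 0.3782 0.098 ] az -3.5 lean 50.1 yaz 86.5 yz -0.001 q [ 0.94  0.43 -0.55  0.01 -0.7   0.78] F [-3.6 -1.   5.3] w 0.0293 g 63.6
rows 8 shift [-0.0576, -0.0, -0.0481] turn [0.0, 0.0, 0.0] | mm/row 15.0 deg/row 0.0
target [ 0.5376 -0.2709  0.216 ]
rows 24 shift [-0.0496, -0.1177, 0.0599] turn [0.0101, 0.0, 0.0085] | mm/row 28.2 deg/row 2.37
```

>>> apply_moves([
  [[-0.029,0,-0.024],[0,0,0],0],
  [[-0.0576,0,-0.048],[0,0,0],0],
  [[-0.0576,0,-0.048],[0,0,0],0],
  [[-0.0576,0,-0.048],[0,0,0],0],
  [[-0.0576,0,-0.048],[0,0,0],0],
  [[-0.0576,0,-0.048],[0,0,0],0],
  [[-0.0576,0,-0.048],[0,0,0],0],
  [[-0.0576,0,-0.048],[0,0,0],0],
])

```text
clock: 3.48
eef_pos: [0.5067, 0.3774, 0.2089]
tool_rot: [0.027, 0.906, -0.015, 0.422]
ft_force: [-0.0, -0.1, -4.5]
grip_width: 0.0293
grasp_force: 62.5
```

```bash
python3 - <<'E'
from h import *
o=st()
plan(PO-.20*PX+[0,0,.216],pose(-60.4,50),32)
E
```

```text
t 3.48 p [0.5067 0.3774 0.2089] az -3.6 lean 49.9 yaz 86.5 yz -0.004 q [ 0.94  0.25 -0.43  0.32 -0.7   0.78] F [-0.  -0.1 -4.5] w 0.0293 g 62.5
rows 32 shift [-0.0385, -0.0879, 0.0444] turn [0.0075, 0.0, 0.0064] | mm/row 21.1 deg/row 1.78
```

>>> apply_moves([
  [[-0.0385,-0.088,0.0444],[0.0075,0,0.0064],0],
  [[-0.0385,-0.088,0.0444],[0.0075,0,0.0064],0],
  [[-0.0385,-0.088,0.0444],[0.0075,0,0.0064],0],
  [[-0.0385,-0.088,0.0444],[0.0075,0,0.0064],0],
  [[-0.0385,-0.088,0.0444],[0.0075,0,0.0064],0],
  [[-0.0385,-0.088,0.0444],[0.0075,0,0.0064],0],
  [[-0.0385,-0.088,0.0444],[0.0075,0,0.0064],0],
  [[-0.0385,-0.088,0.0444],[0.0075,0,0.0064],0],
])

```text
clock: 4.15
eef_pos: [0.5756, 0.2225, 0.2099]
tool_rot: [0.14, 0.896, -0.066, 0.417]
ft_force: [0.0, -0.2, -4.3]
grip_width: 0.0291
grasp_force: 62.5
```

>>> apply_moves([
  [[-0.0385,-0.088,0.0444],[0.0075,0,0.0064],0],
  [[-0.0385,-0.088,0.0444],[0.0075,0,0.0064],0],
  [[-0.0385,-0.088,0.0444],[0.0075,0,0.0064],0],
  [[-0.0385,-0.088,0.0444],[0.0075,0,0.0064],0],
  [[-0.0385,-0.088,0.0444],[0.0075,0,0.0064],0],
  [[-0.0385,-0.088,0.0444],[0.0075,0,0.0064],0],
  [[-0.0385,-0.088,0.0444],[0.0075,0,0.0064],0],
  [[-0.0385,-0.088,0.0444],[0.0075,0,0.0064],0],
])

```text
clock: 4.82
eef_pos: [0.604, 0.0564, 0.2113]
tool_rot: [0.25, 0.872, -0.115, 0.405]
ft_force: [0.5, -1.5, -4.1]
grip_width: 0.0292
grasp_force: 62.5
```

>>> apply_moves([
  [[-0.0385,-0.088,0.0444],[0.0075,0,0.0064],0],
  [[-0.0385,-0.088,0.0444],[0.0075,0,0.0064],0],
  [[-0.0385,-0.088,0.0444],[0.0075,0,0.0064],0],
  [[-0.0385,-0.088,0.0444],[0.0075,0,0.0064],0],
  [[-0.0385,-0.088,0.0444],[0.0075,0,0.0064],0],
  [[-0.0385,-0.088,0.0444],[0.0075,0,0.0064],0],
  [[-0.0385,-0.088,0.0444],[0.0075,0,0.0064],0],
  [[-0.0385,-0.088,0.0444],[0.0075,0,0.0064],0],
])

```text
clock: 5.48
eef_pos: [0.5907, -0.1116, 0.2121]
tool_rot: [0.356, 0.834, -0.163, 0.388]
ft_force: [-0.8, -0.3, -5.3]
grip_width: 0.0295
grasp_force: 62.5
```

```bash
python3 - <<'E'
from h import *
o=st()
# descend to 4 mm above table (TCP was .098 with caddy standing)
plan(PO-.20*PX+[0,0,.216],pose(-60.4,50),8)
E
```

```text
t 5.48 p [ 0.5907 -0.1116  0.2121] az -46.0 lean 49.8 yaz 43.9 yz 0.003 q [ 0.1   0.16 -0.55  0.23 -0.64  0.69] F [-0.8 -0.3 -5.3] w 0.0295 g 62.5
rows 8 shift [-0.0398, -0.0873, 0.0432] turn [0.0077, -0.0002, 0.0063] | mm/row 21.0 deg/row 1.78
```

>>> apply_moves([
  [[-0.04,-0.0873,0.0432],[0.0077,0,0.0063],0],
  [[-0.04,-0.0873,0.0432],[0.0077,0,0.0063],0],
  [[-0.04,-0.0873,0.0432],[0.0077,0,0.0063],0],
  [[-0.04,-0.0873,0.0432],[0.0077,0,0.0063],0],
  [[-0.04,-0.0873,0.0432],[0.0077,0,0.0063],0],
  [[-0.04,-0.0873,0.0432],[0.0077,0,0.0063],0],
  [[-0.04,-0.0873,0.0432],[0.0077,0,0.0063],0],
  [[-0.04,-0.0873,0.0432],[0.0077,0,0.0063],0],
])

```text
clock: 6.15
eef_pos: [0.5375, -0.2706, 0.216]
tool_rot: [0.457, 0.784, -0.212, 0.363]
ft_force: [-0.8, -0.1, -4.4]
grip_width: 0.0294
grasp_force: 62.5
```

```bash
python3 - <<'E'
from h import *
o=st()
p,d=camera("wrist");c=get_calibration("wrist");cv2.imwrite("pics/w2.png",p[:,:,::-1]);W=cloud(d,c)
np.savez("pics/w2.npz",p=p,W=W)
q=(W-PO)@np.stack([PX,PY,[0,0,1]],1)
for n,zl,zh,xl,xh in(("caddytop",.17,.20,-.3,-.1),("plate",.03,.07,-.075,-.04),("hoodfront",.15,.21,-.12,-.085),("bodyfront",.1,.13,-.045,-.015)):
    m=(q[...,2]>zl)&(q[...,2]<zh)&(q[...,0]>xl)&(q[...,0]<xh)&(abs(q[...,1])<.1)&(d>0);k=q[m]
    print(n,len(k),np.percentile(k,[1,50,99],axis=0).round(3).tolist() if len(k) else "")
plan(PO-.20*PX+[0,0,.101],pose(-60.4,50),8)
E
```

```text
t 6.15 p [ 0.5375 -0.2706  0.216 ] az -60.5 lean 49.7 yaz 29.5 yz 0.0 q [-0.19  0.15 -0.56  0.22 -0.62  0.65] F [-0.8 -0.1 -4.4] w 0.0294 g 62.5
caddytop 31208 [[-0.269, -0.05, 0.17], [-0.265, -0.002, 0.189], [-0.15, 0.046, 0.197]]
plate 0 
hoodfront 856 [[-0.096, -0.06, 0.18], [-0.094, 0.047, 0.191], [-0.091, 0.059, 0.209]]
bodyfront 0 
rows 8 shift [0.0557, 0.0019, 0.0459] turn [-0.0003, -0.0001, -0.0001] | mm/row 14.4 deg/row 0.06
```

View pics/w2.png

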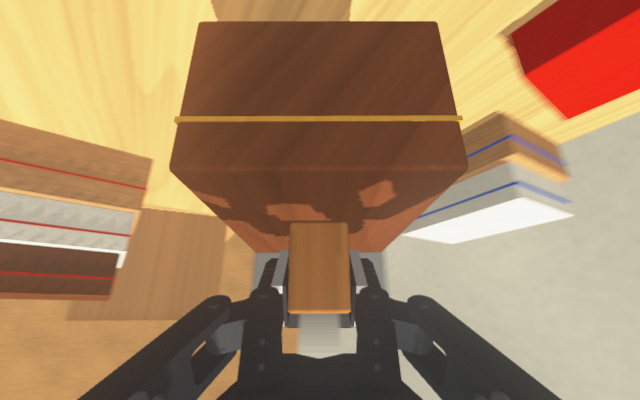

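The wrist view shows the caddy held upright and square, with the knob at (320,265) between the fingers and the press behind it. Next I lower it and push.

>>> apply_moves([
  [[0.0557,0.002,0.0459],[0,0,0],0],
  [[0.0557,0.002,0.0459],[0,0,0],0],
  [[0.0557,0.002,0.0459],[0,0,0],0],
  [[0.0557,0.002,0.0459],[0,0,0],0],
  [[0.0557,0.002,0.0459],[0,0,0],0],
  [[0.0557,0.002,0.0459],[0,0,0],0],
  [[0.0557,0.002,0.0459],[0,0,0],0],
  [[0.0557,0.002,0.0459],[0,0,0],0],
])

```text
clock: 6.87
eef_pos: [0.5407, -0.2669, 0.1004]
tool_rot: [0.456, 0.784, -0.211, 0.364]
ft_force: [0.2, 0.1, -4.5]
grip_width: 0.029
grasp_force: 62.5
```

```bash
python3 - <<'E'
from h import *
o=st();print("press frame",[(o["eef_pos"]-PO)@a for a in(PX,PY)],o["ft_force"]@PX)
plan(PO-.135*PX+.001*PY+[0,0,.101],pose(-60.4,50),8)
E
```

```text
t 6.87 p [ 0.5407 -0.2669  0.1004] az -60.3 lean 49.8 yaz 29.6 yz 0.001 q [-0.18  0.36 -0.68 -0.12 -0.63  0.66] F [ 0.2  0.1 -4.5] w 0.029 g 62.5
press frame [np.float64(-0.20192251663170507), np.float64(0.004670479084061737)] -0.004069986108956474
rows 8 shift [-0.0273, -0.0023, 0.0318] turn [0.0, -0.0002, -0.0] | mm/row 8.4 deg/row 0.03
```

>>> apply_moves([
  [[-0.0273,-0.0023,0.0318],[0,0,0],0],
  [[-0.0273,-0.0023,0.0318],[0,0,0],0],
  [[-0.0273,-0.0023,0.0318],[0,0,0],0],
  [[-0.0273,-0.0023,0.0318],[0,0,0],0],
  [[-0.0273,-0.0023,0.0318],[0,0,0],0],
  [[-0.0273,-0.0023,0.0318],[0,0,0],0],
  [[-0.0273,-0.0023,0.0318],[0,0,0],0],
  [[-0.0273,-0.0023,0.0318],[0,0,0],0],
])

```text
clock: 7.53
eef_pos: [0.5718, -0.3286, 0.1032]
tool_rot: [0.457, 0.783, -0.211, 0.365]
ft_force: [1.0, 0.2, -4.5]
grip_width: 0.0291
grasp_force: 62.7
```

```bash
cat >> h.py <<'E'
def pf(): 
    o=st();print("press xyF",((o["eef_pos"]-PO)@PX).round(4),((o["eef_pos"]-PO)@PY).round(4),(o["ft_force"]@PX).round(2))
E
python3 - <<'E'
from h import *
pf();plan(PO-.118*PX+.001*PY+[0,0,.101],pose(-60.4,50),8)
E
```

```text
t 7.53 p [ 0.5718 -0.3286  0.1032] az -60.3 lean 49.9 yaz 29.5 yz 0.003 q [-0.29  0.42 -0.59 -0.15 -0.56  0.56] F [ 1.   0.2 -4.5] w 0.0291 g 62.7
press xyF -0.1329 0.0012 0.31
rows 8 shift [-0.005, -0.0001, 0.008] turn [0.0, -0.0, -0.0001] | mm/row 1.9 deg/row 0.02
```

>>> apply_moves([
  [[-0.005,0,0.008],[0,0,0],0],
  [[-0.005,0,0.008],[0,0,0],0],
  [[-0.005,0,0.008],[0,0,0],0],
  [[-0.005,0,0.008],[0,0,0],0],
  [[-0.005,0,0.008],[0,0,0],0],
  [[-0.005,0,0.008],[0,0,0],0],
  [[-0.005,0,0.008],[0,0,0],0],
  [[-0.005,0,0.008],[0,0,0],0],
])

```text
clock: 8.2
eef_pos: [0.5789, -0.3403, 0.1007]
tool_rot: [0.456, 0.783, -0.211, 0.365]
ft_force: [-3.5, 4.1, -1.7]
grip_width: 0.0292
grasp_force: 63.5
```

```bash
python3 - <<'E'
from h import *
pf()
E
```

```text
t 8.2 p [ 0.5789 -0.3403  0.1007] az -60.3 lean 49.9 yaz 29.6 yz 0.002 q [-0.31  0.44 -0.56 -0.15 -0.54  0.54] F [-3.5  4.1 -1.7] w 0.0292 g 63.5
press xyF -0.1193 0.0016 -5.29
```

>>> apply_moves([
  [[-0.003,0,0.0038],[0,0,0],0],
  [[-0.003,0,0.0038],[0,0,0],0],
  [[-0.003,0,0.0038],[0,0,0],0],
  [[-0.003,0,0.0038],[0,0,0],0],
  [[-0.003,0,0.0038],[0,0,0],0],
  [[-0.003,0,0.0038],[0,0,0],0],
  [[0,0,0],[0,0,0],0],
  [[0,0,0],[0,0,0],0],
])

```text
clock: 8.87
eef_pos: [0.5814, -0.3447, 0.1005]
tool_rot: [0.456, 0.784, -0.211, 0.365]
ft_force: [-5.8, 8.2, 0.4]
grip_width: 0.0294
grasp_force: 64.5
```

```bash
python3 - <<'E'
from h import *
pf()
E
```

```text
t 8.87 p [ 0.5814 -0.3447  0.1005] az -60.3 lean 49.9 yaz 29.6 yz 0.002 q [-0.32  0.44 -0.56 -0.15 -0.54  0.53] F [-5.8  8.2  0.4] w 0.0294 g 64.5
press xyF -0.1141 0.0016 -9.95
```

>>> apply_moves([
  [[0,0,0],[0,0,0],0],
  [[0,0,0],[0,0,0],0],
  [[0.016,0,-0.019],[0,0,0],0],
  [[0.0386,0,-0.046],[0,0,0],0],
  [[0.0386,0,-0.046],[0,0,0],0],
  [[0.0386,0,-0.046],[0,0,0],0],
  [[0.0386,0,-0.046],[0,0,0],0],
  [[0.0386,0,-0.046],[0,0,0],0],
])

```text
clock: 9.53
eef_pos: [0.5493, -0.2882, 0.1011]
tool_rot: [0.457, 0.783, -0.211, 0.366]
ft_force: [0.8, -0.1, -5.4]
grip_width: 0.0293
grasp_force: 62.8
```

```bash
python3 - <<'E'
from h import *
pf()
p,d=camera("wrist");W=cloud(d,get_calibration("wrist"));c=bot.get_obs()["eef_pos"]
q=(W-c)@np.stack([PX,PY,[0,0,1]],1)
m=(d>0)&(q[...,2]<-.015)&(q[...,2]>-.045)&(q[...,0]>-.062)&(q[...,0]<.065)&(abs(q[...,1])<.045)
k=q[m];A=np.c_[k[:,:2],np.ones(len(k))];print("top plane",len(k),np.linalg.lstsq(A,k[:,2],rcond=None)[0].round(4))
plan([.55,-.22,.112],pose(10,50),16)
E
```

```text
t 9.53 p [ 0.5493 -0.2882  0.1011] az -60.3 lean 50.0 yaz 29.6 yz 0.003 q [-0.22  0.38 -0.66 -0.15 -0.6   0.62] F [ 0.8 -0.1 -5.4] w 0.0293 g 62.8
press xyF -0.1792 0.0016 0.47
top plane 13234 [ 0.0095  0.003  -0.0263]
rows 16 shift [0.0033, 0.02, -0.0097] turn [-0.0187, -0.0, -0.0157] | mm/row 4.5 deg/row 4.39
```

>>> apply_moves([
  [[0.0033,0.02,-0.0097],[-0.0187,0,-0.0157],0],
  [[0.0033,0.02,-0.0097],[-0.0187,0,-0.0157],0],
  [[0.0033,0.02,-0.0097],[-0.0187,0,-0.0157],0],
  [[0.0033,0.02,-0.0097],[-0.0187,0,-0.0157],0],
  [[0.0033,0.02,-0.0097],[-0.0187,0,-0.0157],0],
  [[0.0033,0.02,-0.0097],[-0.0187,0,-0.0157],0],
  [[0.0033,0.02,-0.0097],[-0.0187,0,-0.0157],0],
  [[0.0033,0.02,-0.0097],[-0.0187,0,-0.0157],0],
])

```text
clock: 10.25
eef_pos: [0.5608, -0.2556, 0.1068]
tool_rot: [0.197, 0.884, -0.091, 0.413]
ft_force: [0.1, -0.0, -5.1]
grip_width: 0.0293
grasp_force: 62.7
```

>>> apply_moves([
  [[0.0033,0.02,-0.0097],[-0.0187,0,-0.0157],0],
  [[0.0033,0.02,-0.0097],[-0.0187,0,-0.0157],0],
  [[0.0033,0.02,-0.0097],[-0.0187,0,-0.0157],0],
  [[0.0033,0.02,-0.0097],[-0.0187,0,-0.0157],0],
  [[0.0033,0.02,-0.0097],[-0.0187,0,-0.0157],0],
  [[0.0033,0.02,-0.0097],[-0.0187,0,-0.0157],0],
  [[0.0033,0.02,-0.0097],[-0.0187,0,-0.0157],0],
  [[0.0033,0.02,-0.0097],[-0.0187,0,-0.0157],0],
])

```text
clock: 10.92
eef_pos: [0.5513, -0.2228, 0.1126]
tool_rot: [-0.079, 0.903, 0.037, 0.421]
ft_force: [-0.1, 0.4, -5.1]
grip_width: 0.0293
grasp_force: 62.7
```

```bash
python3 - <<'E'
from h import *
pf();p=bot.get_obs()["eef_pos"];plan([p[0],p[1],.0985],pose(10,50),8)
E
```

```text
t 10.92 p [ 0.5513 -0.2228  0.1126] az 10.0 lean 50.0 yaz 100.0 yz 0.0 q [-0.66  0.32 -0.72 -0.14  0.6  -0.62] F [-0.1  0.4 -5.1] w 0.0293 g 62.7
press xyF -0.235 0.0358 -0.34
rows 8 shift [0.0068, -0.0, 0.0057] turn [-0.0, 0.0, -0.0] | mm/row 1.8 deg/row 0.01
```

>>> apply_moves([
  [[0.0068,0,0.0057],[0,0,0],0],
  [[0.0068,0,0.0057],[0,0,0],0],
  [[0.0068,0,0.0057],[0,0,0],0],
  [[0.0068,0,0.0057],[0,0,0],0],
  [[0.0068,0,0.0057],[0,0,0],0],
  [[0.0068,0,0.0057],[0,0,0],0],
  [[0.0068,0,0.0057],[0,0,0],0],
  [[0.0068,0,0.0057],[0,0,0],0],
])

```text
clock: 11.58
eef_pos: [0.552, -0.2224, 0.0983]
tool_rot: [-0.078, 0.903, 0.037, 0.422]
ft_force: [0.1, 0.1, -3.4]
grip_width: 0.029
grasp_force: 62.7
```

>>> apply_moves([
  [[0,0,0],[0,0,0],0],
  [[0,0,0],[0,0,0],0],
  [[0,0,0],[0,0,0],1],
  [[0,0,0],[0,0,0],1],
  [[0,0,0],[0,0,0],1],
  [[0,0,0],[0,0,0],1],
  [[0,0,0],[0,0,0],1],
  [[0,0,0],[0,0,0],1],
])

```text
clock: 12.25
eef_pos: [0.5522, -0.2228, 0.0991]
tool_rot: [-0.078, 0.902, 0.037, 0.422]
ft_force: [0.9, 0.1, 0.1]
grip_width: 0.0851
grasp_force: 0.0
```

```bash
python3 - <<'E'
from h import *
pf();o=bot.get_obs();p=o["eef_pos"];zA=pose(10,50).as_matrix()[:,2];RB=pose(-80,50);zB=RB.as_matrix()[:,2]
q=p-.13*zA+[0,0,.02];plan(q,pose(10,50),8)
plan(p-.1*zB+[0,0,.01],RB,24,q,pose(10,50))
E
```

```text
t 12.25 p [ 0.5522 -0.2228  0.0991] az 9.9 lean 50.2 yaz 99.9 yz 0.001 q [-0.66  0.35 -0.73 -0.19  0.61 -0.61] F [0.9 0.1 0.1] w 0.0851 g 0.0
press xyF -0.2345 0.0365 0.38
rows 8 shift [-0.0097, -0.0, -0.0893] turn [-0.0, 0.0001, -0.0001] | mm/row 18.0 deg/row 0.03
rows 24 shift [0.0017, 0.0287, 0.0075] turn [0.016, -0.0, 0.0134] | mm/row 5.9 deg/row 3.75
```

>>> apply_moves([
  [[0,0,-0.05],[0,0,0],1],
  [[0,0,-0.09],[0,0,0],1],
  [[0,0,-0.09],[0,0,0],1],
  [[0,0,-0.09],[0,0,0],1],
  [[0,0,-0.09],[0,0,0],1],
  [[-0.02,0,-0.09],[0,0,0],1],
  [[-0.03,0,-0.09],[0,0,0],1],
  [[-0.03,0,-0.09],[0,0,0],1],
])

```text
clock: 12.92
eef_pos: [0.458, -0.2387, 0.199]
tool_rot: [-0.077, 0.903, 0.037, 0.422]
ft_force: [-0.0, -0.4, 0.8]
grip_width: 0.0856
grasp_force: 0.0
```

>>> apply_moves([
  [[0.0017,0.0287,0.0075],[0.016,0,0.0134],1],
  [[0.0017,0.0287,0.0075],[0.016,0,0.0134],1],
  [[0.0017,0.0287,0.0075],[0.016,0,0.0134],1],
  [[0.0017,0.0287,0.0075],[0.016,0,0.0134],1],
  [[0.0017,0.0287,0.0075],[0.016,0,0.0134],1],
  [[0.0017,0.0287,0.0075],[0.016,0,0.0134],1],
  [[0.0017,0.0287,0.0075],[0.016,0,0.0134],1],
  [[0.0017,0.0287,0.0075],[0.016,0,0.0134],1],
])

```text
clock: 13.58
eef_pos: [0.4682, -0.1938, 0.1887]
tool_rot: [0.161, 0.892, -0.074, 0.417]
ft_force: [0.3, -0.4, -0.8]
grip_width: 0.0852
grasp_force: 0.0
```

>>> apply_moves([
  [[0.0017,0.0287,0.0075],[0.016,0,0.0134],1],
  [[0.0017,0.0287,0.0075],[0.016,0,0.0134],1],
  [[0.0017,0.0287,0.0075],[0.016,0,0.0134],1],
  [[0.0017,0.0287,0.0075],[0.016,0,0.0134],1],
  [[0.0017,0.0287,0.0075],[0.016,0,0.0134],1],
  [[0.0017,0.0287,0.0075],[0.016,0,0.0134],1],
  [[0.0017,0.0287,0.0075],[0.016,0,0.0134],1],
  [[0.0017,0.0287,0.0075],[0.016,0,0.0134],1],
])

```text
clock: 14.25
eef_pos: [0.4998, -0.1597, 0.1789]
tool_rot: [0.386, 0.82, -0.179, 0.383]
ft_force: [0.4, -0.3, 0.0]
grip_width: 0.0855
grasp_force: 0.0
```

```bash
python3 - <<'E'
from h import *
st();RB=pose(-80,50);zB=RB.as_matrix()[:,2];plan(np.array([.5522,-.2228,.108])-.1*zB,RB,8)
E
```

```text
t 14.25 p [ 0.4998 -0.1597  0.1789] az -50.3 lean 50.0 yaz 39.6 yz 0.002 q [ 0.03  0.07 -0.78  0.09 -0.65  0.69] F [ 0.4 -0.3  0. ] w 0.0855 g 0.0
rows 8 shift [0.0006, 0.0256, 0.0058] turn [0.0158, -0.0, 0.0132] | mm/row 5.2 deg/row 3.71
```

>>> apply_moves([
  [[0.0006,0.0256,0.0058],[0.0158,0,0.0132],1],
  [[0.0006,0.0256,0.0058],[0.0158,0,0.0132],1],
  [[0.0006,0.0256,0.0058],[0.0158,0,0.0132],1],
  [[0.0006,0.0256,0.0058],[0.0158,0,0.0132],1],
  [[0.0006,0.0256,0.0058],[0.0158,0,0.0132],1],
  [[0.0006,0.0256,0.0058],[0.0158,0,0.0132],1],
  [[0.0006,0.0256,0.0058],[0.0158,0,0.0132],1],
  [[0.0006,0.0256,0.0058],[0.0158,0,0.0132],1],
])

```text
clock: 14.92
eef_pos: [0.5392, -0.1475, 0.1724]
tool_rot: [0.583, 0.694, -0.271, 0.323]
ft_force: [-0.8, 0.5, -0.5]
grip_width: 0.0853
grasp_force: 0.0
```

```bash
python3 - <<'E'
from h import *
st()
p,d=camera("wrist");W=cloud(d,get_calibration("wrist"));cv2.imwrite("pics/w3.png",p[:,:,::-1])
for n,a,b in(("top",.063,.077),("knob",.106,.12)):
    m=((W[...,2]>a)&(W[...,2]<b)&(np.hypot(W[...,0]-.552,W[...,1]+.223)<.095)&(d>0)).astype(np.uint8)
    k,l,s,_=cv2.connectedComponentsWithStats(m);k=1+s[1:,4].argmax();q=W[l==k];print(n,len(q),*rect(q[:,:2]),np.median(q[:,2]))
R=pose(-80,50);zB=R.as_matrix()[:,2]
plan(np.array([.552,-.223,.0965]),R,8)
E
```

```text
t 14.92 p [ 0.5392 -0.1475  0.1724] az -80.0 lean 49.9 yaz 10.0 yz 0.0 q [ 0.14  0.4  -0.28  0.85 -0.87  1.51] F [-0.8  0.5 -0.5] w 0.0853 g 0.0
top 9111 [ 555.8 -219.6] [139.9  99.9] 9.4 [[479.0, -182.0], [495.0, -280.0], [633.0, -257.0], [617.0, -159.0]] 0.07007618084862183
knob 715 [ 555.9 -219.4] [30.1 29. ] 8.1 [[539.0, -207.0], [543.0, -236.0], [573.0, -232.0], [569.0, -203.0]] 0.11366677280617109
rows 8 shift [0.0055, -0.0019, 0.0671] turn [-0.0, -0.0001, -0.0001] | mm/row 13.5 deg/row 0.02
```

View pics/w3.png

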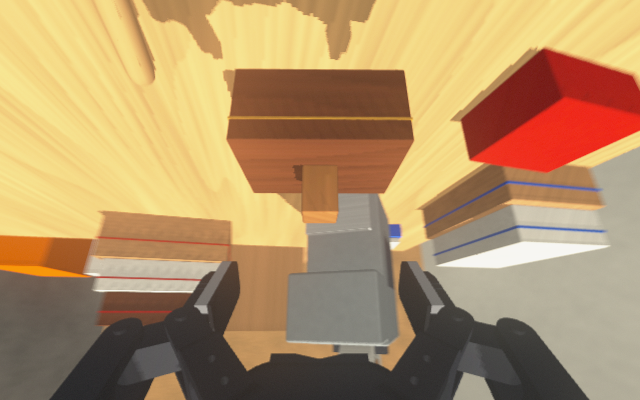

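The wrist view shows the caddy upright with its knob at (320,193) between the fingers and the press beyond. The caddy centre measures (0.556, -0.2195), so I'll aim there.

```bash
python3 - <<'E'
from h import *
plan(np.array([.556,-.2195,.0965]),pose(-80.5,50),8)
E
```

```text
rows 8 shift [0.0066, 0.0012, 0.0658] turn [0.0002, -0.0001, 0.0001] | mm/row 13.2 deg/row 0.05
```

>>> apply_moves([
  [[0.0066,0.0012,0.0658],[0.0002,0,0.0001],1],
  [[0.0066,0.0012,0.0658],[0.0002,0,0.0001],1],
  [[0.0066,0.0012,0.0658],[0.0002,0,0.0001],1],
  [[0.0066,0.0012,0.0658],[0.0002,0,0.0001],1],
  [[0.0066,0.0012,0.0658],[0.0002,0,0.0001],1],
  [[0.0066,0.0012,0.0658],[0.0002,0,0.0001],1],
  [[0.0066,0.0012,0.0658],[0.0002,0,0.0001],1],
  [[0.0066,0.0012,0.0658],[0.0002,0,0.0001],1],
])

```text
clock: 15.63
eef_pos: [0.5535, -0.2206, 0.0962]
tool_rot: [0.583, 0.694, -0.272, 0.323]
ft_force: [-0.0, 0.5, -0.1]
grip_width: 0.0854
grasp_force: 0.0
```

>>> apply_moves([
  [[0,0,0],[0,0,0],1],
  [[0,0,0],[0,0,0],0],
  [[0,0,0],[0,0,0],0],
  [[0,0,0],[0,0,0],0],
  [[0,0,0],[0,0,0],0],
  [[0,0,0],[0,0,0],0],
  [[0,0,0],[0,0,0],0],
  [[0,0,0],[0,0,0],0],
])

```text
clock: 16.3
eef_pos: [0.5544, -0.2195, 0.0971]
tool_rot: [0.583, 0.694, -0.272, 0.323]
ft_force: [-2.1, 4.0, 5.4]
grip_width: 0.0289
grasp_force: 60.4
```

```bash
python3 - <<'E'
from h import *
o=st();p=o["eef_pos"]
R=pose(-80.3,50);plan(p+[0,0,.012],R,4)
plan(PO-.18*PX+[0,0,p[2]+.012],pose(-60.4,50),12,p+[0,0,.012],R)
E
```

```text
t 16.3 p [ 0.5544 -0.2195  0.0971] az -80.1 lean 50.0 yaz 9.9 yz -0.0 q [-0.01  0.5  -0.37  0.5  -0.85  1.3 ] F [-2.1  4.   5.4] w 0.0289 g 60.4
rows 4 shift [-0.0115, -0.0, -0.0096] turn [0.0002, 0.0, 0.0002] | mm/row 3.0 deg/row 0.04
rows 12 shift [-0.0169, -0.012, 0.0202] turn [-0.0071, -0.0, -0.0059] | mm/row 5.8 deg/row 1.66
```

>>> apply_moves([
  [[-0.0115,0,-0.0096],[0,0,0],0],
  [[-0.0115,0,-0.0096],[0,0,0],0],
  [[-0.0115,0,-0.0096],[0,0,0],0],
  [[-0.0115,0,-0.0096],[0,0,0],0],
  [[-0.0169,-0.012,0.0202],[-0.0071,0,-0.0059],0],
  [[-0.0169,-0.012,0.0202],[-0.0071,0,-0.0059],0],
  [[-0.0169,-0.012,0.0202],[-0.0071,0,-0.0059],0],
  [[-0.0169,-0.012,0.0202],[-0.0071,0,-0.0059],0],
])

```text
clock: 16.97
eef_pos: [0.5488, -0.2426, 0.1078]
tool_rot: [0.542, 0.727, -0.253, 0.338]
ft_force: [-0.2, 0.1, -4.2]
grip_width: 0.0292
grasp_force: 59.7
```

>>> apply_moves([
  [[-0.0169,-0.012,0.0202],[-0.0071,0,-0.0059],0],
  [[-0.0169,-0.012,0.0202],[-0.0071,0,-0.0059],0],
  [[-0.0169,-0.012,0.0202],[-0.0071,0,-0.0059],0],
  [[-0.0169,-0.012,0.0202],[-0.0071,0,-0.0059],0],
  [[-0.0169,-0.012,0.0202],[-0.0071,0,-0.0059],0],
  [[-0.0169,-0.012,0.0202],[-0.0071,0,-0.0059],0],
  [[-0.0169,-0.012,0.0202],[-0.0071,0,-0.0059],0],
  [[-0.0169,-0.012,0.0202],[-0.0071,0,-0.0059],0],
])

```text
clock: 17.63
eef_pos: [0.5465, -0.2889, 0.1074]
tool_rot: [0.454, 0.785, -0.212, 0.365]
ft_force: [0.7, -0.2, -5.8]
grip_width: 0.0287
grasp_force: 59.7
```

```bash
python3 - <<'E'
from h import *
pf()
p,d=camera("wrist");W=cloud(d,get_calibration("wrist"));c=bot.get_obs()["eef_pos"]
q=(W-c)@np.stack([PX,PY,[0,0,1]],1)
m=(d>0)&(q[...,2]<-.015)&(q[...,2]>-.04)&(abs(q[...,0])<.07)&(abs(q[...,1])<.09)
k=q[m];A=np.c_[k[:,:2],np.ones(len(k))];print("top plane",len(k),np.linalg.lstsq(A,k[:,2],rcond=None)[0].round(4),*rect(k[:,:2]))
plan(PO-.12*PX+.001*PY+[0,0,.1005],pose(-60.4,50),8)
E
```

```text
t 17.63 p [ 0.5465 -0.2889  0.1074] az -60.2 lean 49.9 yaz 29.8 yz -0.001 q [-0.22  0.36 -0.66 -0.13 -0.6   0.61] F [ 0.7 -0.2 -5.8] w 0.0287 g 59.7
press xyF -0.1799 -0.0012 0.57
top plane 23778 [ 0.0956 -0.0001 -0.0264] [1.3 1.3] [101.2 139.8] 0.6 [[-50.0, 71.0], [-49.0, -69.0], [53.0, -68.0], [51.0, 72.0]]
rows 8 shift [-0.0205, 0.0022, 0.0312] turn [0.0, -0.0, 0.0001] | mm/row 7.5 deg/row 0.02
```

```bash
cat >> h.py <<'E'
def level(hx,hy):
    p,d=camera("wrist");W=cloud(d,get_calibration("wrist"));c=bot.get_obs()["eef_pos"];z=Rn.from_quat(bot.get_obs()["tool_rot"]).as_matrix()
    x=np.array([z[0,2],z[1,2],0]);x/=np.linalg.norm(x);q=(W-c)@np.stack([x,z[:,1],[0,0,1]],1)
    m=(d>0)&(q[...,2]<-.018)&(q[...,2]>-.036)&(abs(q[...,0])<hx)&(abs(q[...,1])<hy)&((abs(q[...,1])>.03))
    k=q[m];A=np.c_[k[:,:2],np.ones(len(k))];s=np.linalg.lstsq(A,k[:,2],rcond=None)[0];r=k[:,2]-A@s
    print("top plane fwd,side,z",len(k),s.round(4),"rms",r.std().round(4))
E
python3 - <<'E'
from h import *
level(.04,.06)
E
```

```text
top plane fwd,side,z 4848 [-0.0018 -0.0002 -0.0268] rms 0.0002
```

>>> apply_moves([
  [[-0.0205,0.0022,0.0312],[0,0,0],0],
  [[-0.0205,0.0022,0.0312],[0,0,0],0],
  [[-0.0205,0.0022,0.0312],[0,0,0],0],
  [[-0.0205,0.0022,0.0312],[0,0,0],0],
  [[-0.0205,0.0022,0.0312],[0,0,0],0],
  [[-0.0205,0.0022,0.0312],[0,0,0],0],
  [[-0.0205,0.0022,0.0312],[0,0,0],0],
  [[-0.0205,0.0022,0.0312],[0,0,0],0],
])

```text
clock: 18.4
eef_pos: [0.5803, -0.3392, 0.1008]
tool_rot: [0.455, 0.784, -0.212, 0.365]
ft_force: [0.3, 0.5, -4.1]
grip_width: 0.029
grasp_force: 60.1
```

```bash
python3 - <<'E'
from h import *
pf();plan(PO-.101*PX+.001*PY+[0,0,.1],pose(-60.4,50),8)
E
```

```text
t 18.4 p [ 0.5803 -0.3392  0.1008] az -60.2 lean 50.0 yaz 29.7 yz 0.001 q [-0.31  0.44 -0.56 -0.15 -0.55  0.54] F [ 0.3  0.5 -4.1] w 0.029 g 60.1
press xyF -0.1195 0.0034 -0.32
rows 8 shift [-0.007, -0.0015, 0.0092] turn [0.0001, -0.0, 0.0] | mm/row 2.3 deg/row 0.02
```

>>> apply_moves([
  [[-0.007,-0.0015,0.0092],[0,0,0],0],
  [[-0.007,-0.0015,0.0092],[0,0,0],0],
  [[-0.007,-0.0015,0.0092],[0,0,0],0],
  [[-0.007,-0.0015,0.0092],[0,0,0],0],
  [[-0.007,-0.0015,0.0092],[0,0,0],0],
  [[-0.007,-0.0015,0.0092],[0,0,0],0],
  [[-0.007,-0.0015,0.0092],[0,0,0],0],
  [[-0.007,-0.0015,0.0092],[0,0,0],0],
])

```text
clock: 19.07
eef_pos: [0.5873, -0.3551, 0.1001]
tool_rot: [0.455, 0.784, -0.211, 0.366]
ft_force: [-1.4, 4.7, -2.5]
grip_width: 0.0291
grasp_force: 60.6
```

```bash
python3 - <<'E'
from h import *
pf()
E
```

```text
t 19.07 p [ 0.5873 -0.3551  0.1001] az -60.1 lean 49.9 yaz 29.8 yz 0.002 q [-0.33  0.46 -0.54 -0.15 -0.53  0.51] F [-1.4  4.7 -2.5] w 0.0291 g 60.6
press xyF -0.1022 0.0016 -4.76
```

Now pushing the last 6 mm home.

>>> apply_moves([
  [[-0.0032,0,0.0038],[0,0,0],0],
  [[-0.0032,0,0.0038],[0,0,0],0],
  [[-0.0032,0,0.0038],[0,0,0],0],
  [[-0.0032,0,0.0038],[0,0,0],0],
  [[-0.0032,0,0.0038],[0,0,0],0],
  [[-0.0032,0,0.0038],[0,0,0],0],
  [[-0.0032,0,0.0038],[0,0,0],0],
  [[0,0,0],[0,0,0],0],
])

```text
clock: 19.73
eef_pos: [0.5903, -0.3606, 0.0996]
tool_rot: [0.455, 0.785, -0.211, 0.365]
ft_force: [-1.9, 7.5, -2.2]
grip_width: 0.0292
grasp_force: 61.0
```

```bash
python3 - <<'E'
from h import *
pf();level(.04,.06)
E
```

```text
t 19.73 p [ 0.5903 -0.3606  0.0996] az -60.1 lean 49.9 yaz 29.9 yz 0.001 q [-0.34  0.46 -0.52 -0.15 -0.52  0.51] F [-1.9  7.5 -2.2] w 0.0292 g 61.0
press xyF -0.0959 0.0014 -7.47
top plane fwd,side,z 4826 [-0.0034  0.0014 -0.0268] rms 0.0002
```

>>> apply_moves([
  [[-0.0032,0,0.0038],[0,0,0],0],
  [[-0.0032,0,0.0038],[0,0,0],0],
  [[0,0,0],[0,0,0],0],
  [[0,0,0],[0,0,0],0],
  [[0,0,0],[0,0,0],0],
  [[0,0,0],[0,0,0],0],
  [[0.013,0,-0.015],[0,0,0],0],
  [[0.0257,0,-0.0306],[0,0,0],0],
])

```text
clock: 20.45
eef_pos: [0.5849, -0.3523, 0.0989]
tool_rot: [0.455, 0.785, -0.211, 0.365]
ft_force: [-0.6, 3.3, -6.2]
grip_width: 0.0291
grasp_force: 60.2
```

>>> apply_moves([
  [[0.0386,0,-0.046],[0,0,0],0],
  [[0.0386,0,-0.046],[0,0,0],0],
  [[0.0386,0,-0.046],[0,0,0],0],
  [[0.0386,0,-0.046],[0,0,0],0],
  [[0.0386,0,-0.046],[0,0,0],0],
  [[0.0386,0,-0.046],[0,0,0],0],
  [[0.0386,0,-0.046],[0,0,0],0],
  [[0.0386,0,-0.046],[0,0,0],0],
])

```text
clock: 21.12
eef_pos: [0.5374, -0.2686, 0.1005]
tool_rot: [0.455, 0.784, -0.211, 0.366]
ft_force: [0.5, -0.0, -4.2]
grip_width: 0.0291
grasp_force: 60.0
```

```bash
python3 - <<'E'
from h import *
pf();o=bot.get_obs();p=o["eef_pos"];R=Rn.from_quat(o["tool_rot"]);q=p+[0,0,.07]
plan(q,R,8);plan([.631,.0535,.17],pose(-10,50),24,q,R)
p,d=camera("scene");print(d[150:170:5,230])
E
```

```text
t 21.12 p [ 0.5374 -0.2686  0.1005] az -60.2 lean 50.0 yaz 29.8 yz 0.002 q [-0.18  0.36 -0.7  -0.14 -0.62  0.65] F [ 0.5 -0.  -4.2] w 0.0291 g 60.0
press xyF -0.202 0.001 0.26
rows 8 shift [-0.0335, 0.0001, -0.0281] turn [0.0, 0.0, 0.0] | mm/row 8.8 deg/row 0.0
rows 24 shift [0.016, 0.0678, -0.0188] turn [-0.0089, 0.0, -0.0075] | mm/row 14.4 deg/row 2.09
[1.1363035 1.1487674 1.1671381 1.2481688]
```

>>> apply_moves([
  [[-0.043,0,-0.036],[0,0,0],0],
  [[-0.043,0,-0.036],[0,0,0],0],
  [[-0.043,0,-0.036],[0,0,0],0],
  [[-0.043,0,-0.036],[0,0,0],0],
  [[-0.043,0,-0.036],[0,0,0],0],
  [[-0.043,0,-0.036],[0,0,0],0],
  [[-0.043,0,-0.036],[0,0,0],0],
  [[-0.043,0,-0.036],[0,0,0],0],
])

```text
clock: 21.83
eef_pos: [0.5375, -0.2694, 0.1904]
tool_rot: [0.455, 0.784, -0.211, 0.366]
ft_force: [-0.5, 0.2, -5.2]
grip_width: 0.0294
grasp_force: 60.2
```

>>> apply_moves([
  [[0.016,0.0678,-0.0188],[-0.0089,0,-0.0075],0],
  [[0.016,0.0678,-0.0188],[-0.0089,0,-0.0075],0],
  [[0.016,0.0678,-0.0188],[-0.0089,0,-0.0075],0],
  [[0.016,0.0678,-0.0188],[-0.0089,0,-0.0075],0],
  [[0.016,0.0678,-0.0188],[-0.0089,0,-0.0075],0],
  [[0.016,0.0678,-0.0188],[-0.0089,0,-0.0075],0],
  [[0.016,0.0678,-0.0188],[-0.0089,0,-0.0075],0],
  [[0.016,0.0678,-0.0188],[-0.0089,0,-0.0075],0],
])

```text
clock: 22.5
eef_pos: [0.6009, -0.1717, 0.1893]
tool_rot: [0.334, 0.843, -0.156, 0.393]
ft_force: [0.5, 0.8, -5.0]
grip_width: 0.0294
grasp_force: 60.2
```

>>> apply_moves([
  [[0.016,0.0678,-0.0188],[-0.0089,0,-0.0075],0],
  [[0.016,0.0678,-0.0188],[-0.0089,0,-0.0075],0],
  [[0.016,0.0678,-0.0188],[-0.0089,0,-0.0075],0],
  [[0.016,0.0678,-0.0188],[-0.0089,0,-0.0075],0],
  [[0.016,0.0678,-0.0188],[-0.0089,0,-0.0075],0],
  [[0.016,0.0678,-0.0188],[-0.0089,0,-0.0075],0],
  [[0.016,0.0678,-0.0188],[-0.0089,0,-0.0075],0],
  [[0.016,0.0678,-0.0188],[-0.0089,0,-0.0075],0],
])

```text
clock: 23.17
eef_pos: [0.6325, -0.0614, 0.1896]
tool_rot: [0.208, 0.882, -0.097, 0.411]
ft_force: [-0.1, 1.0, -4.4]
grip_width: 0.0292
grasp_force: 60.2
```

```bash
python3 - <<'E'
from h import *
st();plan([.63,.0535,.16],pose(-10,50),8)
E
```

```text
t 23.17 p [ 0.6325 -0.0614  0.1896] az -26.5 lean 50.0 yaz 63.5 yz -0.0 q [ 0.08  0.19 -0.63 -0.04 -0.41  0.37] F [-0.1  1.  -4.4] w 0.0292 g 60.2
rows 8 shift [0.0304, 0.0675, -0.0075] turn [-0.0088, -0.0, -0.0074] | mm/row 14.9 deg/row 2.07
```

>>> apply_moves([
  [[0.0304,0.0675,-0.0075],[-0.0088,0,-0.0074],0],
  [[0.0304,0.0675,-0.0075],[-0.0088,0,-0.0074],0],
  [[0.0304,0.0675,-0.0075],[-0.0088,0,-0.0074],0],
  [[0.0304,0.0675,-0.0075],[-0.0088,0,-0.0074],0],
  [[0.0304,0.0675,-0.0075],[-0.0088,0,-0.0074],0],
  [[0.0304,0.0675,-0.0075],[-0.0088,0,-0.0074],0],
  [[0.0304,0.0675,-0.0075],[-0.0088,0,-0.0074],0],
  [[0.0304,0.0675,-0.0075],[-0.0088,0,-0.0074],0],
])

```text
clock: 23.83
eef_pos: [0.6299, 0.0535, 0.1595]
tool_rot: [0.079, 0.903, -0.037, 0.421]
ft_force: [-0.3, -0.2, -4.0]
grip_width: 0.0295
grasp_force: 60.2
```

```bash
python3 - <<'E'
from h import *
st();plan([.63,.0535,.12],pose(-10,50),8)
E
```

```text
t 23.83 p [0.6299 0.0535 0.1595] az -10.0 lean 50.0 yaz 80.0 yz -0.0 q [ 0.22  0.22 -0.71 -0.2  -0.3   0.26] F [-0.3 -0.2 -4. ] w 0.0295 g 60.2
rows 8 shift [0.0189, -0.0, 0.0159] turn [0.0, -0.0, 0.0] | mm/row 4.9 deg/row 0.01
```

>>> apply_moves([
  [[0.019,0,0.016],[0,0,0],0],
  [[0.019,0,0.016],[0,0,0],0],
  [[0.019,0,0.016],[0,0,0],0],
  [[0.019,0,0.016],[0,0,0],0],
  [[0.019,0,0.016],[0,0,0],0],
  [[0.019,0,0.016],[0,0,0],0],
  [[0.019,0,0.016],[0,0,0],0],
  [[0.019,0,0.016],[0,0,0],0],
])

```text
clock: 24.5
eef_pos: [0.6304, 0.0519, 0.1198]
tool_rot: [0.08, 0.903, -0.038, 0.421]
ft_force: [0.4, -0.4, -4.8]
grip_width: 0.0293
grasp_force: 60.2
```

>>> apply_moves([
  [[0.0016,0,0.0014],[0,0,0],0],
  [[0.0016,0,0.0014],[0,0,0],0],
  [[0.0016,0,0.0014],[0,0,0],0],
  [[0.0016,0,0.0014],[0,0,0],0],
  [[0.0016,0,0.0014],[0,0,0],0],
  [[0.0016,0,0.0014],[0,0,0],0],
  [[0,0,0],[0,0,0],0],
  [[0,0,0],[0,0,0],0],
])

```text
clock: 25.17
eef_pos: [0.6304, 0.0522, 0.1179]
tool_rot: [0.08, 0.903, -0.037, 0.421]
ft_force: [-0.4, -0.4, -4.1]
grip_width: 0.0289
grasp_force: 60.3
```

```bash
python3 - <<'E'
from h import *
st();level(.04,.06)
E
```

```text
t 25.17 p [0.6304 0.0522 0.1179] az -10.2 lean 50.0 yaz 79.8 yz -0.0 q [ 0.22  0.32 -0.75 -0.33 -0.3   0.26] F [-0.4 -0.4 -4.1] w 0.0289 g 60.3
top plane fwd,side,z 4909 [ 0.0002 -0.0002 -0.0268] rms 0.0002
```

>>> apply_moves([
  [[0.0016,0,0.0014],[0,0,0],0],
  [[0.0016,0,0.0014],[0,0,0],0],
  [[0.0016,0,0.0014],[0,0,0],0],
  [[0.0016,0,0.0014],[0,0,0],0],
  [[0,0,0],[0,0,0],0],
  [[0,0,0],[0,0,0],0],
  [[0,0,0],[0,0,0],0],
  [[0,0,0],[0,0,0],0],
])

```text
clock: 25.88
eef_pos: [0.631, 0.0521, 0.1171]
tool_rot: [0.08, 0.902, -0.037, 0.422]
ft_force: [-5.0, 0.7, 5.0]
grip_width: 0.0295
grasp_force: 61.4
```

>>> apply_moves([
  [[0,0,0],[0,0,0],0.6],
  [[0,0,0],[0,0,0],1],
  [[0,0,0],[0,0,0],1],
  [[0,0,0],[0,0,0],1],
  [[0,0,0],[0,0,0],1],
  [[0,0,0],[0,0,0],1],
  [[0,0,0],[0,0,0],1],
  [[0,0,0],[0,0,0],1],
])

```text
clock: 26.55
eef_pos: [0.6304, 0.0521, 0.116]
tool_rot: [0.08, 0.903, -0.037, 0.421]
ft_force: [0.1, 0.5, -0.0]
grip_width: 0.0855
grasp_force: 0.0
```

>>> apply_moves([
  [[0,0,-0.05],[0,0,0],1],
  [[0,0,-0.09],[0,0,0],1],
  [[0,0,-0.09],[0,0,0],1],
  [[0,0,-0.09],[0,0,0],1],
  [[0,0,-0.09],[0,0,0],1],
  [[0,0,-0.09],[0,0,0],1],
  [[0,0,-0.09],[0,0,0],1],
  [[0,0,0],[0,0,0],1],
])

```text
clock: 27.22
eef_pos: [0.5405, 0.0686, 0.1938]
tool_rot: [0.08, 0.902, -0.037, 0.422]
ft_force: [1.0, 0.1, -0.0]
grip_width: 0.0853
grasp_force: 0.0
```

```bash
python3 - <<'E'
from h import *
st()
p,d=camera("scene");cv2.imwrite("pics/s2.png",p[:,:,::-1]);W=cloud(d,get_calibration("scene"))
p,d2=camera("wrist");W2=cloud(d2,get_calibration("wrist"))
for V in(W,W2):
    m=((V[...,2]>.082)&(V[...,2]<.098)&(np.hypot(V[...,0]-.631,V[...,1]-.0535)<.12)).astype(np.uint8)
    k,l,s,_=cv2.connectedComponentsWithStats(m);k=1+s[1:,4].argmax();q=V[l==k];print(len(q),*rect(q[:,:2]),np.median(q[:,2]))
E
```

```text
t 27.22 p [0.5405 0.0686 0.1938] az -10.1 lean 50.1 yaz 79.9 yz 0.001 q [ 0.32  0.   -0.84 -0.08 -0.37  0.33] F [ 1.   0.1 -0. ] w 0.0853 g 0.0
1196 [632.4  51.7] [144.  101.6] 79.4 [[569.0, -10.0], [669.0, -28.0], [696.0, 113.0], [596.0, 132.0]] 0.09053477876685992
7716 [633.1  51.4] [139.8 100.1] 79.9 [[572.0, -9.0], [670.0, -26.0], [695.0, 111.0], [596.0, 129.0]] 0.08959048708110925
```

View pics/s2.png

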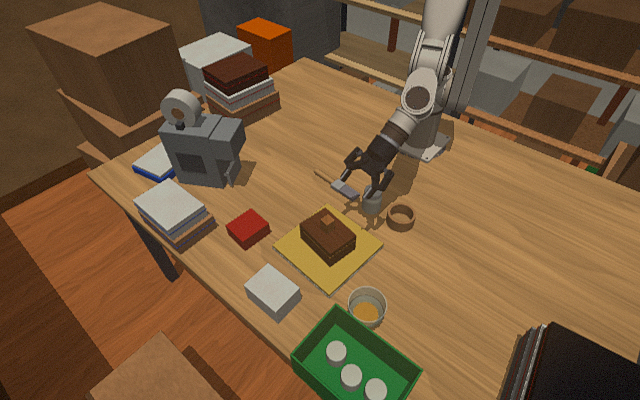

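The scene view shows the caddy upright in the middle of the stand at (328,235). The arm is clear of it and the other things are in place. The measured centre is about 2 mm from the stand's centre.

```bash
python3 -c "
from workcell import bot
print(bot.job_done())"
```

```text
the job is handed in; nothing more can be done
None
```

I pressed a narrow end and then a broad side of the caddy home against the plate, set the caddy upright about 2 mm from the centre of the stand, let go and handed the job in; the hand-in gave no verdict.

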